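# Put the balance's check weights back in their cases

## Robot

A 7-joint arm with a two-finger parallel gripper is mounted at the origin on a cart in front of the work surface, level with it; the furniture and walls round the work are solid. World frame = base frame: x ahead of the robot, y to its left, z up, the work surface at z = 0. Lengths are in mm, angles in degrees, forces in N, time in s.
With the tool pointing down it reaches from about 350 to 900 mm from the base axis. Payload 8.1 kg.
Tool frame: the origin (TCP) lies on the centre line of the jaws, within the pads' length; the fingertips stand 19 mm ahead of it and the grasp point (between the pads) is the TCP (bot.tip_reach is the distance from the TCP to the fingertips, in mm); z points along the fingers, y is the direction in which the jaws open and shut (so a half turn about z gives the same grasp; the last joint's range is limited). The gripper opens to 85 mm and grips with 20 to 120 N. Pads are 22 mm wide; open, the fingers measure 114 mm over their backs; the gripper's body (76 mm by 85 mm) begins 54 mm behind the grasp point. The pads swing forward as they close: fully open they stand 13 mm farther back than shut.
Start: joints at [-79.389, 24.895, 1.432, 90.138, -0.665, 64.973, -4.303], TCP at [177.429, 599.3, 226.123] pointing down, gripper open.
Joint ranges: [-149.89, 149.89], [-25.12, 119.58], [-72.63, 75.52], [4.76, 147.25], [-75.54, 255.54], [6.69, 114.76], [-157.13, 157.13]. Speed limits (degrees/s): [127.2, 127.2, 172.46, 172.46, 180, 180, 180].

## Interface

Orientations are given as a 3x3 rotation matrix whose columns are the frame's x, y, z axes.
In Python, from workcell import status, vision, bot gives the robot as it stands. The module is installed in compiled form; this text tells all that it offers.
- The arm moves only by the tool carry_out, never from a script. Its argument "increments" is a list of rows, each an object with "xyz": the shift along the tool's x, y, z in units of 250 mm (1.0 is 250 mm), a list of three; "turn": the turn, a rotation vector about the tool's x, y, z in units of 2 rad (1.0 is 2 rad), a list of three. In form: [{"xyz": [tx, ty, tz], "turn": [rx, ry, rz]}, ...]. A call has exactly 10 rows; each row is the pose to reach, as a shift and turn from the pose measured when the call began, along the tool's axes at that moment; what a row does not reach only later rows make up. A row lasts 1/8 s, in which the tool goes at most 62.5 mm and 10.7 degrees, less where a joint would pass 70% of its speed; a pose out of reach is approached as far as the arm can. A call with a number of a shift or a turn outside -1 to 1 is refused whole. A call with a gripper value outside its range is refused whole. "jaw" is the closure, from -1 (fully open) to 1 (shut), so that 0 is half open, set as the call begins (left out, the last holds). The fingers move at their own pace and stop on an object; "grip_force" is the grip in N (left out, the last holds). Time passes only in rows, so rows that repeat a pose let the fingers close, or fill a call up. It gives the time, the measured TCP pose, the force and the opening at its end, in the units of the state.
- status.get_state(): the state, without advancing time (a new reading comes with each control period).
- vision.snapshot(name): name is "side" or "top" or "wrist"; returns the picture (420x560x3 uint8, blue, green, red); there is no depth.
- vision.camera_params(name): a dict with "camera_matrix" (3x3 intrinsics, pixels), "dist_coeffs" ([k1, k2, p1, p2, k3] as OpenCV has them; the pictures are not rectified), "position" and "orientation" of the camera in the world. Camera axes: x right, y down, z forward; pixel columns grow to the right and rows downward; lengths in mm; the calibration is good to about 2 mm. A picture is of the moment at which its call begins: read the wrist's pose just before it. camera_params takes no time and is no camera call; for the wrist camera it gives the pose at the moment of the call.
- bot.job_done(): hands the job in, once; it reports no verdict.
The state is a dict: "time": time; "joint_positions": joint angles; "joint_vel": joint speeds; "joint_torque": joint torques, N m; "ee_pos": TCP position; "tcp_rot": TCP orientation; "force": force on the tool from outside, world axes, zero at the start; "moment": the same for the moment, N m; "opening": finger opening in mm.
Only numpy, scipy, OpenCV 4.12 (cv2) and the standard library are available. Lean on these libraries where they do the work, as an engineer would, in place of code of your own. Each camera call takes 0.05 s, during which the arm holds its last target. There are 200 camera calls.

## Task

The balance has been checked: put its four knobbed steel weights away, each upright in the well of its own round blue case, the largest weight in the largest case and so on down to the smallest. Set each one down gently rather than dropping it, and leave the crucible, the rubber stopper and everything else where they are.

Things in the scene. Friction and masses are not known exactly. Their poses are not given: they have to be found in the camera images.
- weight_a: the largest steel check weight: an upright cylinder 42 mm in diameter and 46 mm high, with a narrower neck and knob on top, 66 mm high in all; about 520 g, loose. Origin at the centre of its underside, z up.
- weight_b: the second largest steel check weight: an upright cylinder 32 mm in diameter and 36 mm high, with a narrower neck and knob on top, 52 mm high in all; about 240 g, loose. Origin at the centre of its underside, z up.
- weight_c: the second smallest steel check weight: an upright cylinder 24 mm in diameter and 29 mm high, with a narrower neck and knob on top, 43 mm high in all; about 110 g, loose. Origin at the centre of its underside, z up.
- weight_d: the smallest steel check weight: an upright cylinder 18 mm in diameter and 24 mm high, with a narrower neck and knob on top, 36 mm high in all; about 50 g, loose. Origin at the centre of its underside, z up.
- case_a: the largest blue plastic weight case, lid off: a shallow round dish with a ribbed rim, 74 mm across outside, 10 mm high; its round well is 66 mm across with a flat floor 4 mm above the worktop, so the rim stands 6 mm above the floor (a weight held lower than that by the fingers cannot be set down). It stands fast on the worktop. Origin at the centre of its underside, z up.
- case_b: the second largest blue plastic weight case, lid off: a shallow round dish with a ribbed rim, 61 mm across outside, 10 mm high; its round well is 53 mm across with a flat floor 4 mm above the worktop, so the rim stands 6 mm above the floor (a weight held lower than that by the fingers cannot be set down). It stands fast on the worktop. Origin at the centre of its underside, z up.
- case_c: the second smallest blue plastic weight case, lid off: a shallow round dish with a ribbed rim, 50 mm across outside, 10 mm high; its round well is 42 mm across with a flat floor 4 mm above the worktop, so the rim stands 6 mm above the floor (a weight held lower than that by the fingers cannot be set down). It stands fast on the worktop. Origin at the centre of its underside, z up.
- case_d: the smallest blue plastic weight case, lid off: a shallow round dish with a ribbed rim, 42 mm across outside, 10 mm high; its round well is 34 mm across with a flat floor 4 mm above the worktop, so the rim stands 6 mm above the floor (a weight held lower than that by the fingers cannot be set down). It stands fast on the worktop. Origin at the centre of its underside, z up.
- stopper: a brown rubber stopper, a plain tapered plug 28 mm in diameter and 26 mm high without a knob, loose; not a weight, stays where it is. Origin at the centre of its underside.
- crucible: an empty white porcelain crucible, a deep conical cup 47 mm across the mouth and 37 mm high, loose; neither a weight nor a case, stays where it is. Origin at the centre of its underside.
There are look-alikes about, which are no part of the job. Leave any pink look-alike of the weight_a alone. Leave any purple look-alike of the weight_b alone.

How it is judged:
By the outcome, as a careful person would: the job done as asked, in the order asked, and still so for the second after the job is handed in, with the robot touching nothing.
It also fails if it takes over 99 s, if anything falls off the work surface, if the arm or the gripper's body presses on something with over 40 N, if the wrist force passes 120 N, or if a joint passes its speed limit or range.

## Working session

There is one attempt and no reset: what is moved stays moved. The work goes in short steps, Python scripts to look and compute and a tool call to move; the robot and the scene stay as the last step left them, time stands still between calls to the robot, and variables do not carry over. Pictures are saved under pics/ and viewed, about 12 in all and at most 16, crops included, and the job is handed in when it is done.

Besides the shell and the picture viewer there is one more tool, called as name([rows], argument=value, ...), one row to a line, values as JSON. carry_out: Moves the arm, as the interface text tells. Its arguments: {"type":"object","properties":{"increments":{"type":"array"},"jaw":{"type":"number"},"grip_force":{"type":"number"}},"required":["increments"]}

```bash
mkdir -p pics
python3 - <<'E'
from workcell import status, vision, bot
import cv2, numpy as np
np.set_printoptions(precision=3,suppress=True)
s=status.get_state();print(s['time'],s['ee_pos'],s['tcp_rot'],s['opening'],s['force'],bot.tip_reach)
for n in ['top','side','wrist']:
    p=vision.camera_params(n);print(n,p)
    cv2.imwrite(f'pics/{n}0.png',vision.snapshot(n))
E
```

```text
0.0 [177.311 598.783 225.339] [[-0.959  0.284 -0.   ]
 [ 0.284  0.959 -0.002]
 [-0.    -0.002 -1.   ]] 85.43078091210116 [-0.212  0.422 -1.03 ] 19.0
top {'camera_matrix': array([[400.637,   0.   , 283.08 ],
       [  0.   , 400.637, 208.048],
       [  0.   ,   0.   ,   1.   ]]), 'dist_coeffs': array([0.016, 0.   , 0.   , 0.   , 0.   ]), 'position': array([479.017,  -2.013, 908.16 ]), 'orientation': array([[ 0.005, -0.994,  0.109],
       [-1.   , -0.006, -0.005],
       [ 0.006, -0.109, -0.994]])}
side {'camera_matrix': array([[385.723,   0.   , 281.033],
       [  0.   , 385.723, 206.508],
       [  0.   ,   0.   ,   1.   ]]), 'dist_coeffs': array([-0.043,  0.   ,  0.   ,  0.   ,  0.   ]), 'position': array([   9.53 , -336.563,  832.514]), 'orientation': array([[ 0.551, -0.654,  0.517],
       [-0.834, -0.445,  0.325],
       [ 0.017, -0.611, -0.791]])}
wrist {'camera_matrix': array([[320.355,   0.   , 278.395],
       [  0.   , 320.355, 209.601],
       [  0.   ,   0.   ,   1.   ]]), 'dist_coeffs': array([-0.064,  0.   ,  0.   ,  0.   ,  0.   ]), 'position': array([112.908, 617.5  , 373.365]), 'orientation': array([[ 0.284,  0.925,  0.253],
       [ 0.959, -0.274, -0.076],
       [-0.001,  0.264, -0.964]])}
```

View pics/top0.png

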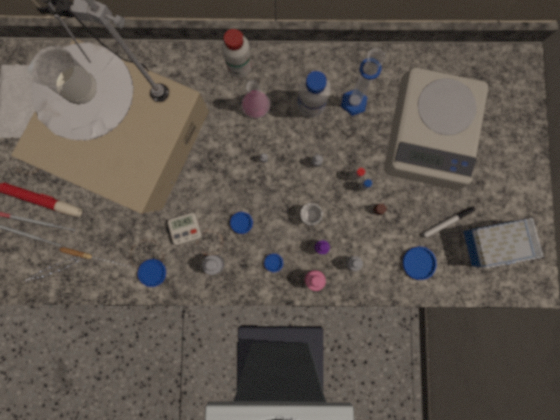

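View pics/side0.png

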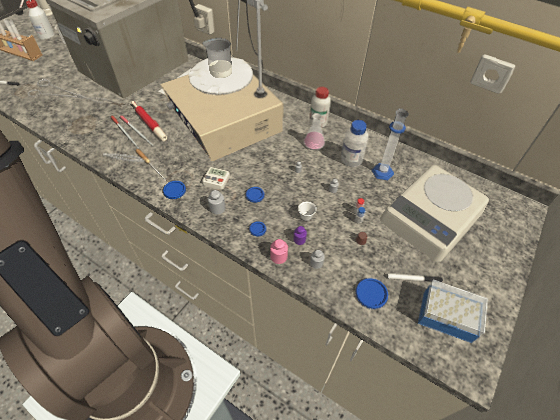

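Run:
```python
import cv2
t=cv2.imread('pics/top0.png');s=cv2.imread('pics/side0.png')
def c(im,x,y,w,h,k,n):
    o=cv2.resize(im[y:y+h,x:x+w],None,fx=k,fy=k,interpolation=cv2.INTER_CUBIC)
    o=cv2.convertScaleAbs(o,alpha=1.4)
    for i in range(x//20*20+20,x+w,20):
        cv2.putText(o,str(i),(int((i-x)*k)-8,8),0,.3,(0,255,255),1); cv2.line(o,(int((i-x+.5)*k),9),(int((i-x+.5)*k),14),(0,255,255),1)
    for j in range(y//20*20+20,y+h,20):
        cv2.putText(o,str(j),(0,int((j-y)*k)+3),0,.3,(0,255,255),1); cv2.line(o,(20,int((j-y+.5)*k)),(25,int((j-y+.5)*k)),(0,255,255),1)
    cv2.imwrite(n,o)
c(t,130,140,160,150,5,'pics/t1.png')
c(t,290,140,160,150,5,'pics/t2.png') if 0 else c(t,250,140,200,148,4,'pics/t2.png')
c(s,150,150,250,180,3.2,'pics/s1.png')
```

```text
(no output)
```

View pics/t1.png

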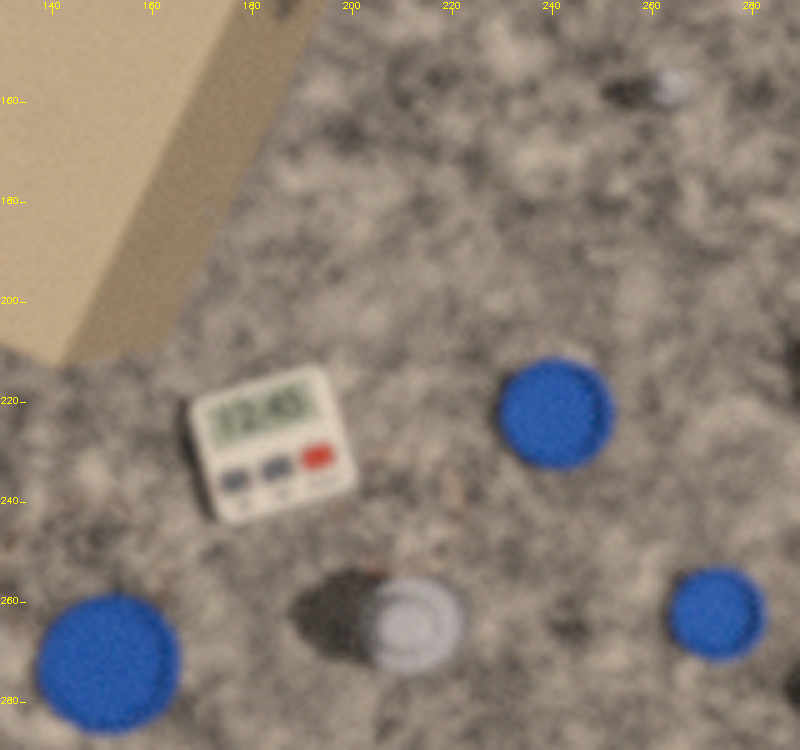

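View pics/t2.png

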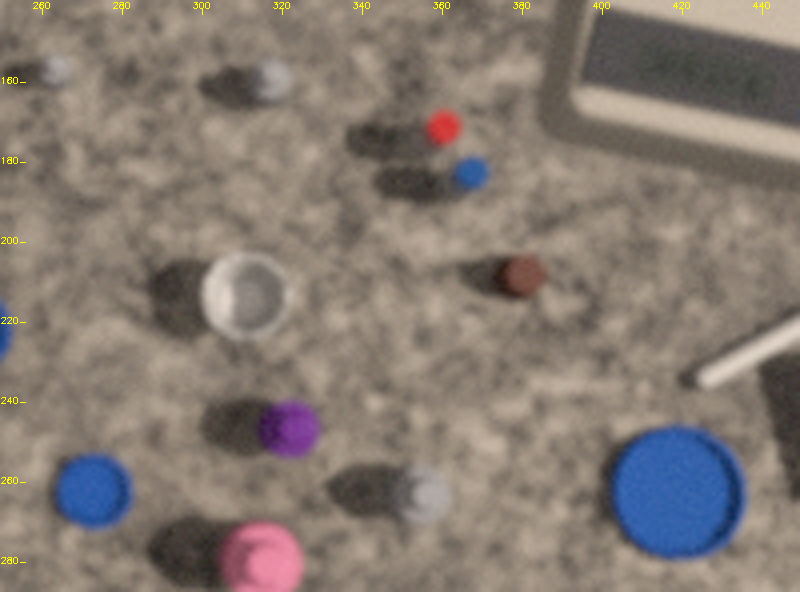

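View pics/s1.png

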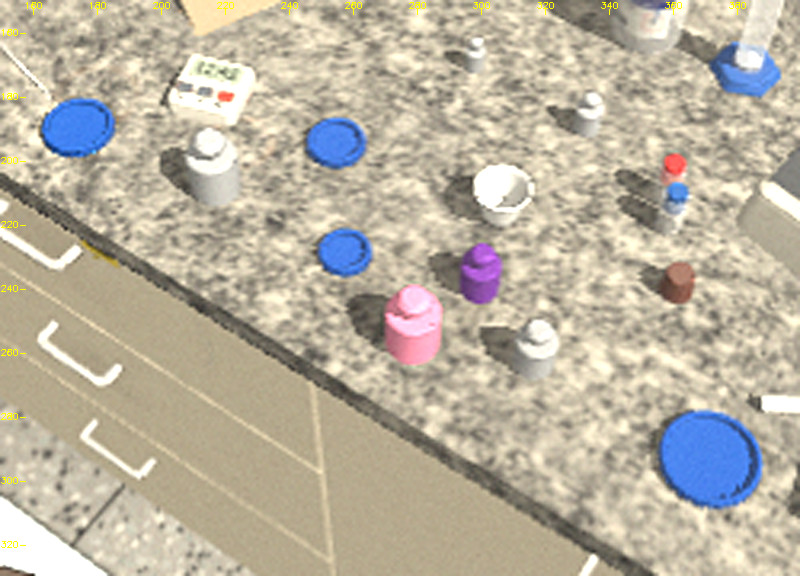

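```bash
cat > h.py <<'E'
import numpy as np, cv2
from workcell import vision
np.set_printoptions(precision=2,suppress=True)
def ray(p,uv):
    q=cv2.undistortPoints(np.array([[uv]],float),p['camera_matrix'],p['dist_coeffs'])[0,0]
    d=np.array(p['orientation'])@[q[0],q[1],1]; return np.array(p['position']),d/np.linalg.norm(d)
def tri(rays):
    A=sum(np.eye(3)-np.outer(d,d) for o,d in rays); b=sum((np.eye(3)-np.outer(d,d))@o for o,d in rays)
    x=np.linalg.solve(A,b); return x,[np.linalg.norm((np.eye(3)-np.outer(d,d))@(x-o)) for o,d in rays]
def atz(r,z): o,d=r; return o+d*(z-o[2])/d[2]
def proj(p,X):
    R=np.array(p['orientation']).T
    return cv2.projectPoints(np.atleast_2d(np.array(X,float)),cv2.Rodrigues(R)[0],-R@p['position'],p['camera_matrix'],p['dist_coeffs'])[0][:,0]
def blue(im):
    h=cv2.cvtColor(im,cv2.COLOR_BGR2HSV); m=cv2.inRange(h,(105,150,60),(125,255,255))
    n,_,st,c=cv2.connectedComponentsWithStats(m)
    return [(tuple(st[i,:2]+(st[i,2:4]-1)/2),st[i,2:5]) for i in range(1,n) if st[i,4]>150]
E
python3 - <<'E'
from h import *
P={n:vision.camera_params(n) for n in('top','side')}
k={'a':((211.7,264.7),(215,194)),'b':((357,263.3),(317.5,253)),'c':((318,158.5),(334.8,181.3)),'d':((264.3,157),(298.5,163.5))}
for n,(t,s) in k.items():
    a,b=ray(P['top'],t),ray(P['side'],s); h={'a':66,'b':52,'c':43,'d':36}[n]
    print(n,*tri([a,b]),'attop',atz(a,h)[:2],atz(b,h)[:2])
B={n:blue(cv2.imread(f'pics/{n}0.png')) for n in('top','side')}
for n,(t,s) in {'A':((419,262.5),(371,293)),'B':((151,272),(174,190)),'C':((240.5,222.5),(255,194.5)),'D':((273,262),(257.5,228.5))}.items():
    t=min(B['top'],key=lambda q:np.hypot(q[0][0]-t[0],q[0][1]-t[1])); s=min(B['side'],key=lambda q:np.hypot(q[0][0]-s[0],q[0][1]-s[1]))
    a,b=ray(P['top'],t[0]),ray(P['side'],s[0])
    print(n,t,s,*tri([a,b]),'z8',atz(a,8)[:2],atz(b,8)[:2],'diam',t[1][:2]*2.28)
E
```

```text
a [451.35 142.66  62.85] [np.float64(0.7622082534258294), np.float64(0.7622082534257416)] attop [451.91 141.5 ] [449.16 141.37]
b [ 455.14 -162.82   49.89] [np.float64(1.3118299059513092), np.float64(1.3118299059513905)] attop [ 455.94 -163.53] [ 453.1  -162.27]
c [685.42 -83.51  37.81] [np.float64(0.3608409327544517), np.float64(0.36084093275437523)] attop [683.98 -82.72] [681.26 -85.43]
d [688.46  35.76  35.52] [np.float64(0.1459992390582387), np.float64(0.14599923905841297)] attop [688.26  35.86] [688.15  35.43]
A ((np.float64(418.5), np.float64(262.5)), array([ 32,  32, 797], dtype=int32)) ((np.float64(372.0), np.float64(293.5)), array([ 31,  30, 709], dtype=int32)) [ 457.64 -311.7     1.56] [np.float64(0.8470347623259277), np.float64(0.8470347623259968)] z8 [ 457.35 -308.74] [ 454.73 -312.56] diam [72.96 72.96]
B ((np.float64(151.0), np.float64(272.5)), array([ 27,  26, 554], dtype=int32)) ((np.float64(174.0), np.float64(189.5)), array([ 23,  18, 315], dtype=int32)) [432.51 285.79   4.09] [np.float64(0.4589180128921451), np.float64(0.4589180128921865)] z8 [432.43 284.94] [430.71 282.41] diam [61.56 59.28]
C ((np.float64(241.0), np.float64(222.5)), array([ 21,  20, 337], dtype=int32)) ((np.float64(254.5), np.float64(194.0)), array([ 18,  15, 206], dtype=int32)) [544.45  87.97   6.99] [np.float64(0.08929436456725044), np.float64(0.08929436456720657)] z8 [544.33  87.94] [543.85  87.37] diam [47.88 45.6 ]
D ((np.float64(273.0), np.float64(262.5)), array([ 17,  16, 224], dtype=int32)) ((np.float64(257.5), np.float64(228.5)), array([ 16,  14, 179], dtype=int32)) [455.75  14.87   5.22] [np.float64(0.5324655868818957), np.float64(0.5324655868817895)] z8 [455.51  15.25] [454.55  13.25] diam [38.76 36.48]
```

carry_out([
  {"xyz": [-0.2, -0.18, 0.0], "turn": [0, 0, 0.09]},
  {"xyz": [-0.4, -0.36, 0.0], "turn": [0, 0, 0.18]},
  {"xyz": [-0.6, -0.54, 0.0], "turn": [0, 0, 0.27]},
  {"xyz": [-0.8, -0.72, 0.0], "turn": [0, 0, 0.36]},
  {"xyz": [-0.98, -0.9, 0.05], "turn": [0, 0, 0.45]},
  {"xyz": [-0.98, -0.9, 0.1], "turn": [0, 0, 0.54]},
  {"xyz": [-0.98, -0.9, 0.1], "turn": [0, 0, 0.641]},
  {"xyz": [-0.98, -0.9, 0.1], "turn": [0, 0, 0.641]},
  {"xyz": [-0.98, -0.9, 0.1], "turn": [0, 0, 0.641]},
  {"xyz": [-0.98, -0.9, 0.1], "turn": [0, 0, 0.641]},
], jaw=-0.4, grip_force=50)

```text
time: 1.4
ee_pos: [348.2, 314.0, 200.9]
tcp_rot: [[-0.004, 1.0, -0.0], [1.0, 0.004, -0.001], [-0.001, -0.0, -1.0]]
force: [-0.3, 0.5, 0.2]
opening: 60.1
```

```bash
cat > go.py <<'E'
# prints increments for world targets (x y z), tool-down, yaw of tool x = 90 deg
import sys; from h import *; from workcell import status
from scipy.spatial.transform import Rotation as Ro
s=status.get_state(); R=np.array(s['tcp_rot']); p=np.array(s['ee_pos'])
T=np.array([[0,1,0],[1,0,0],[0,0,-1.]])
print('t',s['time'],'p',p,'F',np.array(s['force']),'open',round(s['opening'],1),'j',np.array(s['joint_positions']))
print('turn',np.round(Ro.from_matrix(R.T@T).as_rotvec()/2,4))
for a in sys.argv[1:]: print(a,np.round(R.T@(np.array(eval(a))-p)/250,4))
E
python3 go.py 451,142,150 451,142,32
```

```text
t 1.4 p [348.21 314.   200.89] F [-0.33  0.51  0.2 ] open 60.1 j [-66.03  11.82  20.79 114.35  -5.07  54.74 -42.47]
turn [-0.  0.  0.]
451,142,150 [-0.69  0.41  0.2 ]
451,142,32 [-0.69  0.41  0.68]
```

carry_out([
  {"xyz": [-0.14, 0.08, 0.05], "turn": [0, 0, 0]},
  {"xyz": [-0.28, 0.16, 0.1], "turn": [0, 0, 0]},
  {"xyz": [-0.42, 0.25, 0.15], "turn": [0, 0, 0]},
  {"xyz": [-0.56, 0.33, 0.2], "turn": [0, 0, 0]},
  {"xyz": [-0.69, 0.41, 0.25], "turn": [0, 0, 0]},
  {"xyz": [-0.69, 0.41, 0.25], "turn": [0, 0, 0]},
  {"xyz": [-0.69, 0.41, 0.25], "turn": [0, 0, 0]},
  {"xyz": [-0.69, 0.41, 0.25], "turn": [0, 0, 0]},
  {"xyz": [-0.69, 0.41, 0.25], "turn": [0, 0, 0]},
  {"xyz": [-0.69, 0.41, 0.25], "turn": [0, 0, 0]},
])

```text
time: 2.65
ee_pos: [451.3, 142.4, 138.7]
tcp_rot: [[-0.005, 1.0, 0.0], [1.0, 0.005, -0.001], [-0.001, 0.0, -1.0]]
force: [-0.2, -0.3, -0.5]
opening: 59.8
```

```bash
cat > wr.py <<'E'
import sys; from h import *
p=vision.camera_params('wrist'); im=vision.snapshot('wrist')
for a in sys.argv[2:]:
    for u,c in zip(proj(p,[eval(a)]),[(0,255,0)]): cv2.drawMarker(im,tuple(int(round(v)) for v in u),c,cv2.MARKER_CROSS,8,1); print(a,u)
cv2.imwrite(f'pics/{sys.argv[1]}.png',im)
E
python3 wr.py w1 451,142,66 451,142,46; python3 go.py 451,142,33
```

```text
451,142,66 [278.61 217.98]
451,142,46 [278.58 210.55]
t 2.7 p [451.31 142.25 138.66] F [-0.32  0.84 -0.09] open 59.7 j [-44.36  17.44  25.53 118.53 -10.26  46.12 -12.42]
turn [-0.  0.  0.]
451,142,33 [-0.   -0.    0.42]
```

View pics/w1.png

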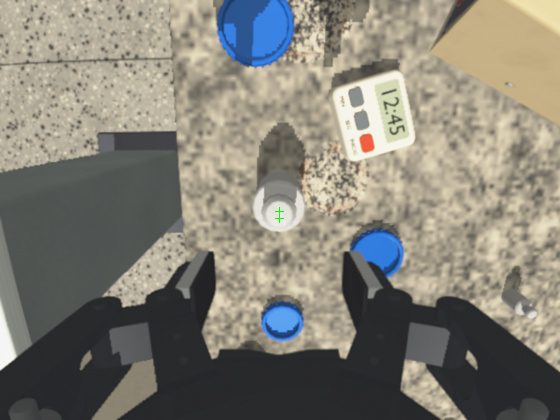

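carry_out([
  {"xyz": [0, 0, 0.08], "turn": [0, 0, 0]},
  {"xyz": [0, 0, 0.16], "turn": [0, 0, 0]},
  {"xyz": [0, 0, 0.24], "turn": [0, 0, 0]},
  {"xyz": [0, 0, 0.31], "turn": [0, 0, 0]},
  {"xyz": [0, 0, 0.36], "turn": [0, 0, 0]},
  {"xyz": [0, 0, 0.4], "turn": [0, 0, 0]},
  {"xyz": [0, 0, 0.42], "turn": [0, 0, 0]},
  {"xyz": [0, 0, 0.42], "turn": [0, 0, 0]},
  {"xyz": [0, 0, 0.42], "turn": [0, 0, 0]},
  {"xyz": [0, 0, 0.42], "turn": [0, 0, 0]},
])

```text
time: 3.95
ee_pos: [451.6, 142.3, 34.0]
tcp_rot: [[-0.005, 1.0, 0.001], [1.0, 0.005, -0.0], [-0.0, 0.001, -1.0]]
force: [0.9, 0.2, 0.4]
opening: 60.0
```

carry_out([
  {"xyz": [0, 0, 0], "turn": [0, 0, 0]},
  {"xyz": [0, 0, 0], "turn": [0, 0, 0]},
  {"xyz": [0, 0, 0], "turn": [0, 0, 0]},
  {"xyz": [0, 0, 0], "turn": [0, 0, 0]},
  {"xyz": [0, 0, 0], "turn": [0, 0, 0]},
  {"xyz": [0, 0, 0], "turn": [0, 0, 0]},
  {"xyz": [0, 0, -0.04], "turn": [0, 0, 0]},
  {"xyz": [0, 0, -0.1], "turn": [0, 0, 0]},
  {"xyz": [0, 0, -0.18], "turn": [0, 0, 0]},
  {"xyz": [0, 0, -0.26], "turn": [0, 0, 0]},
], jaw=1)

```text
time: 5.2
ee_pos: [451.3, 142.2, 100.2]
tcp_rot: [[-0.005, 1.0, 0.001], [1.0, 0.005, -0.001], [-0.001, 0.001, -1.0]]
force: [0.4, 0.5, -4.7]
opening: 38.5
```

```bash
python3 wr.py w2; python3 go.py 456,-310.5,100 456,-310.5,37
```

```text
t 5.25 p [452.58 142.52 102.3 ] F [ 0.63 -0.4  -3.6 ] open 38.3 j [-43.    20.76  24.41 120.64 -12.92  40.85  -9.93]
turn [ 0. -0.  0.]
456,-310.5,100 [-1.81  0.01  0.01]
456,-310.5,37 [-1.81  0.    0.26]
```

View pics/w2.png

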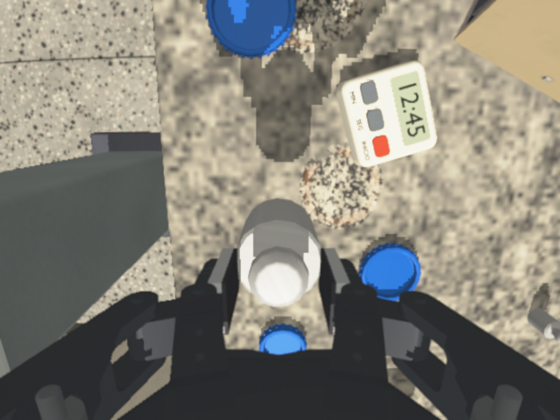

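carry_out([
  {"xyz": [-0.03, 0, -0.04], "turn": [0, 0, 0]},
  {"xyz": [-0.1, 0, -0.09], "turn": [0, 0, 0]},
  {"xyz": [-0.2, 0, -0.14], "turn": [0, 0, 0]},
  {"xyz": [-0.32, 0, -0.18], "turn": [0, 0, 0]},
  {"xyz": [-0.44, 0, -0.2], "turn": [0, 0, 0]},
  {"xyz": [-0.56, 0, -0.2], "turn": [0, 0, 0]},
  {"xyz": [-0.68, 0, -0.2], "turn": [0, 0, 0]},
  {"xyz": [-0.8, 0, -0.2], "turn": [0, 0, 0]},
  {"xyz": [-0.91, 0, -0.2], "turn": [0, 0, 0]},
  {"xyz": [-1.0, 0, -0.2], "turn": [0, 0, 0]},
])

```text
time: 6.5
ee_pos: [452.3, -110.6, 152.4]
tcp_rot: [[-0.002, 1.0, 0.003], [1.0, 0.002, 0.001], [0.001, 0.003, -1.0]]
force: [-0.0, 0.4, -5.5]
opening: 38.5
```

```bash
python3 go.py 456,-310.5,100
```

```text
t 6.5 p [ 452.34 -110.63  152.41] F [-0.05  0.42 -5.47] open 38.5 j [-18.23  15.95  31.55 119.04 -11.31  47.68  20.08]
turn [ 0. -0.  0.]
456,-310.5,100 [-0.8   0.01  0.21]
```

carry_out([
  {"xyz": [-0.1, 0, 0], "turn": [0, 0, 0]},
  {"xyz": [-0.22, 0.005, 0], "turn": [0, 0, 0]},
  {"xyz": [-0.35, 0.01, 0], "turn": [0, 0, 0]},
  {"xyz": [-0.48, 0.01, 0], "turn": [0, 0, 0]},
  {"xyz": [-0.6, 0.014, 0.03], "turn": [0, 0, 0]},
  {"xyz": [-0.7, 0.014, 0.08], "turn": [0, 0, 0]},
  {"xyz": [-0.77, 0.014, 0.14], "turn": [0, 0, 0]},
  {"xyz": [-0.8, 0.014, 0.2], "turn": [0, 0, 0]},
  {"xyz": [-0.8, 0.014, 0.23], "turn": [0, 0, 0]},
  {"xyz": [-0.8, 0.014, 0.25], "turn": [0, 0, 0]},
])

```text
time: 7.75
ee_pos: [456.2, -309.9, 89.4]
tcp_rot: [[-0.002, 1.0, 0.002], [1.0, 0.002, 0.001], [0.001, 0.002, -1.0]]
force: [1.2, -0.1, -5.7]
opening: 38.5
```

```bash
python3 wr.py w3 456,-310.5,4; python3 go.py 456,-310.5,39
```

```text
456,-310.5,4 [278.52 213.68]
t 7.8 p [ 456.19 -309.61   89.08] F [-0.31  0.29 -5.51] open 38.2 j [  7.41  29.11  29.72 111.11 -20.2   44.85  48.69]
turn [ 0. -0.  0.]
456,-310.5,39 [-0.  -0.   0.2]
```

View pics/w3.png

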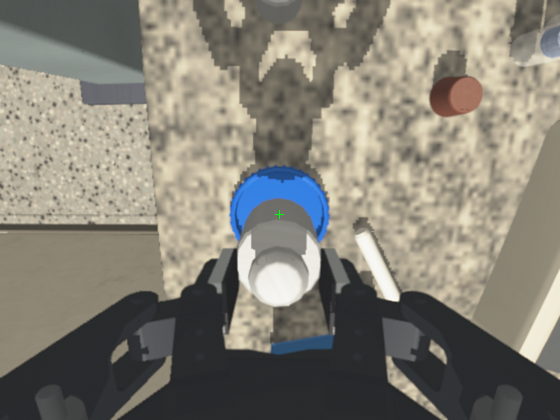

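carry_out([
  {"xyz": [0, 0, 0.05], "turn": [0, 0, 0]},
  {"xyz": [0, 0, 0.1], "turn": [0, 0, 0]},
  {"xyz": [0, 0, 0.14], "turn": [0, 0, 0]},
  {"xyz": [0, 0, 0.165], "turn": [0, 0, 0]},
  {"xyz": [0, 0, 0.18], "turn": [0, 0, 0]},
  {"xyz": [0, 0, 0.188], "turn": [0, 0, 0]},
  {"xyz": [0, 0, 0.194], "turn": [0, 0, 0]},
  {"xyz": [0, 0, 0.2], "turn": [0, 0, 0]},
  {"xyz": [0, 0, 0.202], "turn": [0, 0, 0]},
  {"xyz": [0, 0, 0.204], "turn": [0, 0, 0]},
])

```text
time: 9.05
ee_pos: [456.6, -309.7, 38.8]
tcp_rot: [[-0.003, 1.0, 0.003], [1.0, 0.003, 0.002], [0.002, 0.003, -1.0]]
force: [-3.5, 2.6, 10.1]
opening: 38.4
```

```bash
python3 go.py
```

```text
t 9.05 p [ 456.56 -309.66   38.82] F [-3.55  2.63 10.09] open 38.4 j [  9.72  33.26  26.79 113.03 -23.45  38.92  51.39]
turn [ 0. -0.  0.]
```

carry_out([
  {"xyz": [0, 0, 0], "turn": [0, 0, 0]},
  {"xyz": [0, 0, 0], "turn": [0, 0, 0]},
  {"xyz": [0, 0, 0], "turn": [0, 0, 0]},
  {"xyz": [0, 0, 0], "turn": [0, 0, 0]},
  {"xyz": [0, 0, -0.03], "turn": [0, 0, 0]},
  {"xyz": [0, 0, -0.1], "turn": [0, 0, 0]},
  {"xyz": [0, 0, -0.2], "turn": [0, 0, 0]},
  {"xyz": [0, 0, -0.3], "turn": [0, 0, 0]},
  {"xyz": [0, 0, -0.4], "turn": [0, 0, 0]},
  {"xyz": [0.1, 0, -0.42], "turn": [0, 0, 0]},
], jaw=-0.4)

```text
time: 10.3
ee_pos: [456.9, -287.2, 147.0]
tcp_rot: [[0.0, 1.0, 0.007], [1.0, -0.0, -0.001], [-0.001, 0.007, -1.0]]
force: [-0.2, -0.4, 0.1]
opening: 59.7
```

```bash
python3 wr.py w4 456,-310.5,4; python3 go.py 454.5,-163,110
```

```text
456,-310.5,4 [276.88 219.49]
t 10.35 p [ 457.1  -282.14  146.23] F [ 0.71  3.47 -0.04] open 59.9 j [  2.1   23.42  32.49 110.2  -16.4   50.72  43.12]
turn [ 0. -0.  0.]
454.5,-163,110 [ 0.48 -0.01  0.15]
```

View pics/w4.png

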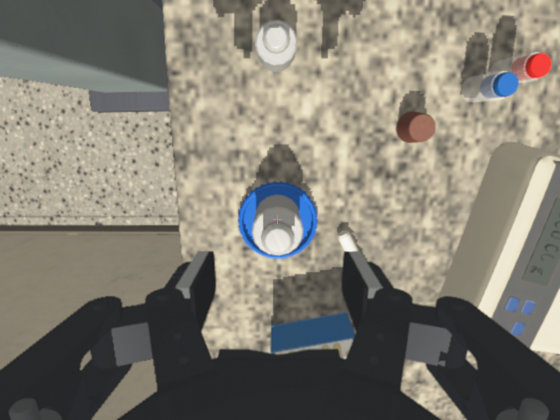

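carry_out([
  {"xyz": [0.1, 0, 0], "turn": [0, 0, 0]},
  {"xyz": [0.2, -0.01, 0.02], "turn": [0, 0, 0]},
  {"xyz": [0.3, -0.01, 0.06], "turn": [0, 0, 0]},
  {"xyz": [0.4, -0.01, 0.1], "turn": [0, 0, 0]},
  {"xyz": [0.46, -0.01, 0.13], "turn": [0, 0, 0]},
  {"xyz": [0.477, -0.01, 0.15], "turn": [0, 0, 0]},
  {"xyz": [0.477, -0.01, 0.15], "turn": [0, 0, 0]},
  {"xyz": [0.477, -0.01, 0.15], "turn": [0, 0, 0]},
  {"xyz": [0.477, -0.01, 0.15], "turn": [0, 0, 0]},
  {"xyz": [0.477, -0.01, 0.15], "turn": [0, 0, 0]},
])

```text
time: 11.6
ee_pos: [454.4, -163.2, 109.2]
tcp_rot: [[-0.003, 1.0, 0.006], [1.0, 0.003, 0.002], [0.002, 0.006, -1.0]]
force: [-0.2, 0.5, 0.1]
opening: 59.7
```

```bash
python3 wr.py w5 454.5,-163,52; python3 go.py 454.5,-163,32; python3 -c "
import cv2;i=cv2.imread('pics/w5.png')[150:300,200:360];cv2.imwrite('pics/w5c.png',cv2.resize(i,None,fx=3,fy=3))"
```

```text
454.5,-163,52 [278.67 224.01]
t 11.65 p [ 454.44 -163.14  109.16] F [-0.26 -0.07  0.19] open 59.8 j [-10.21  21.55  30.86 119.58 -16.52  42.62  31.29]
turn [ 0. -0.  0.]
454.5,-163,32 [-0.   -0.    0.31]
```

View pics/w5c.png

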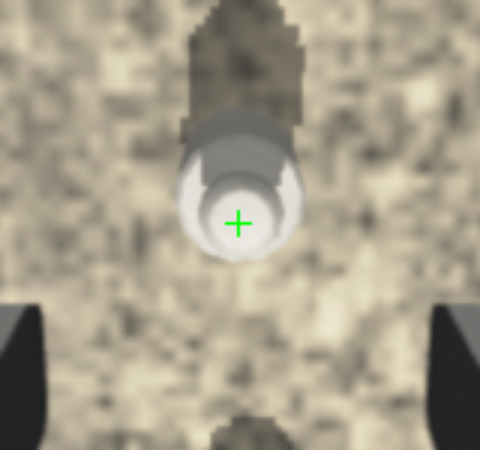

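carry_out([
  {"xyz": [0, 0, 0.06], "turn": [0, 0, 0]},
  {"xyz": [0, 0, 0.13], "turn": [0, 0, 0]},
  {"xyz": [0, 0, 0.2], "turn": [0, 0, 0]},
  {"xyz": [0, 0, 0.25], "turn": [0, 0, 0]},
  {"xyz": [0, 0, 0.28], "turn": [0, 0, 0]},
  {"xyz": [0, 0, 0.3], "turn": [0, 0, 0]},
  {"xyz": [0, 0, 0.31], "turn": [0, 0, 0]},
  {"xyz": [0, 0, 0.31], "turn": [0, 0, 0]},
  {"xyz": [0, 0, 0.31], "turn": [0, 0, 0]},
  {"xyz": [0, 0, 0.31], "turn": [0, 0, 0]},
])

```text
time: 12.9
ee_pos: [455.0, -162.9, 31.9]
tcp_rot: [[-0.003, 1.0, 0.006], [1.0, 0.003, 0.002], [0.002, 0.006, -1.0]]
force: [0.3, -0.3, -0.3]
opening: 59.6
```

carry_out([
  {"xyz": [0, 0, 0], "turn": [0, 0, 0]},
  {"xyz": [0, 0, 0], "turn": [0, 0, 0]},
  {"xyz": [0, 0, 0], "turn": [0, 0, 0]},
  {"xyz": [0, 0, 0], "turn": [0, 0, 0]},
  {"xyz": [0, 0, 0], "turn": [0, 0, 0]},
  {"xyz": [0, 0, 0], "turn": [0, 0, 0]},
  {"xyz": [0, 0, -0.04], "turn": [0, 0, 0]},
  {"xyz": [0, 0, -0.12], "turn": [0, 0, 0]},
  {"xyz": [0, 0, -0.24], "turn": [0, 0, 0]},
  {"xyz": [0, 0, -0.36], "turn": [0, 0, 0]},
], jaw=1)

```text
time: 14.15
ee_pos: [453.5, -163.1, 122.7]
tcp_rot: [[-0.003, 1.0, 0.004], [1.0, 0.003, 0.003], [0.003, 0.004, -1.0]]
force: [0.7, -0.1, -2.1]
opening: 16.3
```

```bash
python3 go.py 431.5,284,130
```

```text
t 14.15 p [ 453.53 -163.06  122.71] F [ 0.67 -0.06 -2.08] open 16.3 j [-11.3   20.35  32.05 118.92 -15.59  44.51  30.5 ]
turn [ 0. -0.  0.]
431.5,284,130 [ 1.79 -0.08 -0.02]
```

```bash
python3 wr.py w6
python3 - <<'E'
import cv2; from h import *
s=vision.snapshot('side'); u=proj(vision.camera_params('side'),[453,-163,100])[0].astype(int)
w=cv2.imread('pics/w6.png')[140:420,140:420]
c=s[u[1]-45:u[1]+45,u[0]-45:u[0]+45]; cv2.imwrite('pics/w6c.png',np.hstack([cv2.resize(w,(400,400)),cv2.resize(c,(400,400))]))
E
```

```text
(no output)
```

View pics/w6c.png

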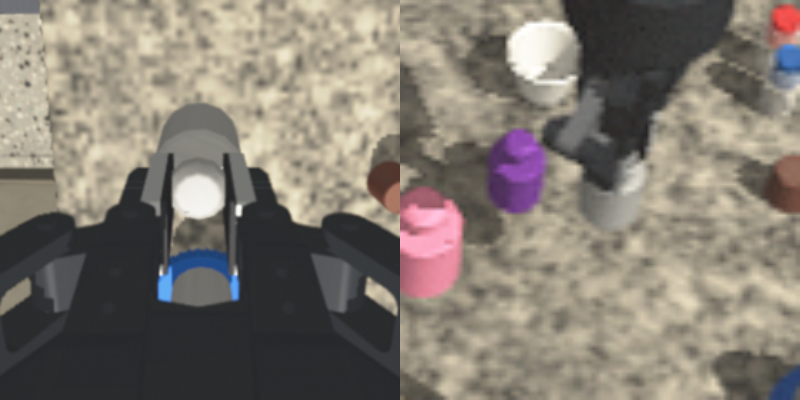

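```bash
python3 - <<'E'
from h import *; from workcell import status
p=vision.camera_params('wrist'); s=status.get_state(); t=np.array(s['ee_pos'])
for dy in(-11,0,11,20):
    print(dy,[ (dz,proj(p,t+[0,dy,dz])[0].round(0)) for dz in(-19,-10,0,10)])
print([proj(p,t+[dx,dy,-19])[0].round(0) for dx in(-8,8) for dy in(-11,11)])
E
python3 -c "
import cv2;i=cv2.imread('pics/w6.png')[200:380,180:380];cv2.imwrite('pics/w6d.png',cv2.resize(i,None,fx=4,fy=3.3))"
```

```text
-11 [(-19, array([279., 263.])), (-10, array([279., 270.])), (0, array([279., 279.])), (10, array([280., 289.]))]
0 [(-19, array([279., 245.])), (-10, array([279., 252.])), (0, array([279., 259.])), (10, array([280., 268.]))]
11 [(-19, array([279., 227.])), (-10, array([279., 232.])), (0, array([279., 239.])), (10, array([280., 246.]))]
20 [(-19, array([279., 211.])), (-10, array([279., 215.])), (0, array([279., 221.])), (10, array([280., 228.]))]
[array([265., 263.]), array([264., 227.]), array([293., 263.]), array([294., 226.])]
```

View pics/w6d.png

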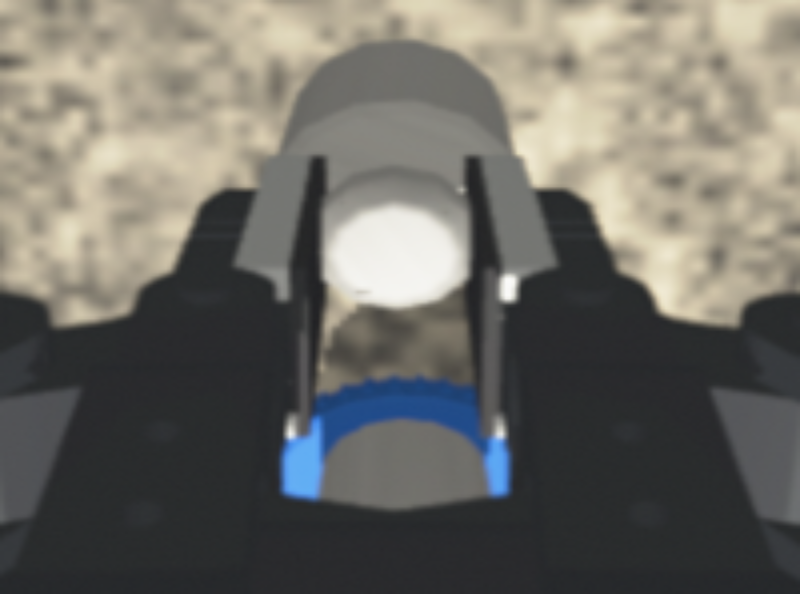

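carry_out([
  {"xyz": [0.03, 0, -0.02], "turn": [0, 0, 0]},
  {"xyz": [0.1, 0, -0.04], "turn": [0, 0, 0]},
  {"xyz": [0.2, -0.01, -0.05], "turn": [0, 0, 0]},
  {"xyz": [0.32, -0.02, -0.05], "turn": [0, 0, 0]},
  {"xyz": [0.44, -0.03, -0.05], "turn": [0, 0, 0]},
  {"xyz": [0.56, -0.04, -0.05], "turn": [0, 0, 0]},
  {"xyz": [0.68, -0.05, -0.05], "turn": [0, 0, 0]},
  {"xyz": [0.8, -0.06, -0.05], "turn": [0, 0, 0]},
  {"xyz": [0.91, -0.07, -0.05], "turn": [0, 0, 0]},
  {"xyz": [1.0, -0.08, -0.05], "turn": [0, 0, 0]},
])

```text
time: 15.5
ee_pos: [433.4, 87.6, 136.4]
tcp_rot: [[-0.004, 1.0, 0.008], [1.0, 0.004, 0.001], [0.001, 0.008, -1.0]]
force: [0.2, -0.2, -3.2]
opening: 16.5
```

```bash
python3 go.py 431.5,284,80
```

```text
t 15.5 p [433.44  87.57 136.38] F [ 0.16 -0.17 -3.21] open 16.5 j [-42.38  14.78  29.2  123.16 -10.29  43.88  -6.36]
turn [ 0. -0.  0.]
431.5,284,80 [ 0.79 -0.01  0.23]
```

carry_out([
  {"xyz": [0.1, 0, 0], "turn": [0, 0, 0]},
  {"xyz": [0.22, 0, 0], "turn": [0, 0, 0]},
  {"xyz": [0.35, 0, 0], "turn": [0, 0, 0]},
  {"xyz": [0.48, 0, 0], "turn": [0, 0, 0]},
  {"xyz": [0.6, -0.008, 0.03], "turn": [0, 0, 0]},
  {"xyz": [0.7, -0.008, 0.08], "turn": [0, 0, 0]},
  {"xyz": [0.76, -0.008, 0.14], "turn": [0, 0, 0]},
  {"xyz": [0.787, -0.008, 0.2], "turn": [0, 0, 0]},
  {"xyz": [0.787, -0.008, 0.24], "turn": [0, 0, 0]},
  {"xyz": [0.787, -0.008, 0.26], "turn": [0, 0, 0]},
])

```text
time: 16.75
ee_pos: [431.0, 283.0, 70.8]
tcp_rot: [[-0.002, 1.0, 0.007], [1.0, 0.002, 0.0], [0.0, 0.007, -1.0]]
force: [0.6, -0.2, -2.5]
opening: 16.4
```

```bash
python3 wr.py w7 431.5,284,4; python3 go.py 431.5,284,36
python3 -c "
import cv2;i=cv2.imread('pics/w7.png')[140:340,180:380];cv2.imwrite('pics/w7c.png',cv2.resize(i,None,fx=3,fy=3))"
```

```text
431.5,284,4 [278.98 218.61]
t 16.8 p [431.01 283.06  70.66] F [-0.22  0.36 -2.8 ] open 16.7 j [-56.37  26.84  22.8  116.77 -15.78  38.96 -23.33]
turn [ 0. -0.  0.]
431.5,284,36 [0.   0.   0.14]
```

View pics/w7c.png

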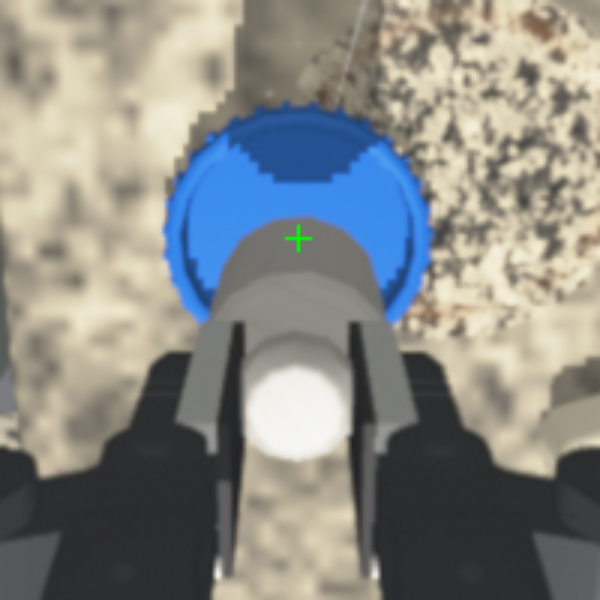

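carry_out([
  {"xyz": [0, 0, 0.04], "turn": [0, 0, 0]},
  {"xyz": [0, 0, 0.08], "turn": [0, 0, 0]},
  {"xyz": [0, 0, 0.105], "turn": [0, 0, 0]},
  {"xyz": [0, 0, 0.12], "turn": [0, 0, 0]},
  {"xyz": [0, 0, 0.127], "turn": [0, 0, 0]},
  {"xyz": [0, 0, 0.132], "turn": [0, 0, 0]},
  {"xyz": [0, 0, 0.136], "turn": [0, 0, 0]},
  {"xyz": [0, 0, 0.139], "turn": [0, 0, 0]},
  {"xyz": [0, 0, 0.141], "turn": [0, 0, 0]},
  {"xyz": [0, 0, 0.141], "turn": [0, 0, 0]},
])

```text
time: 18.05
ee_pos: [431.8, 283.3, 36.0]
tcp_rot: [[-0.002, 1.0, 0.008], [1.0, 0.002, 0.001], [0.001, 0.008, -1.0]]
force: [-0.1, -0.3, 5.1]
opening: 16.7
```

```bash
python3 go.py
```

```text
t 18.05 p [431.85 283.26  36.01] F [-0.12 -0.27  5.14] open 16.7 j [-54.68  30.06  20.82 118.02 -17.9   34.49 -21.49]
turn [ 0. -0.  0.]
```

carry_out([
  {"xyz": [0, 0, 0], "turn": [0, 0, 0]},
  {"xyz": [0, 0, 0], "turn": [0, 0, 0]},
  {"xyz": [0, 0, 0], "turn": [0, 0, 0]},
  {"xyz": [0, 0, 0], "turn": [0, 0, 0]},
  {"xyz": [0, 0, -0.04], "turn": [0, 0, 0]},
  {"xyz": [0, 0, -0.12], "turn": [0, 0, 0]},
  {"xyz": [0, 0, -0.22], "turn": [0, 0, 0]},
  {"xyz": [0, 0, -0.32], "turn": [0, 0, 0]},
  {"xyz": [-0.1, 0.07, -0.4], "turn": [0, 0, 0]},
  {"xyz": [-0.25, 0.17, -0.4], "turn": [0, 0, 0]},
], jaw=-0.4)

```text
time: 19.3
ee_pos: [474.6, 221.9, 138.5]
tcp_rot: [[-0.006, 1.0, 0.011], [1.0, 0.006, 0.004], [0.003, 0.011, -1.0]]
force: [0.8, -0.7, 0.2]
opening: 59.3
```

```bash
python3 wr.py w8; python3 go.py 683.5,-84,100
```

```text
t 19.35 p [478.19 214.49 138.38] F [ 3.35 -6.38  0.68] open 59.8 j [-50.58  21.8   26.79 112.55 -12.61  47.84 -17.17]
turn [ 0.01  0.   -0.  ]
683.5,-84,100 [-1.19  0.82  0.16]
```

carry_out([
  {"xyz": [-0.15, 0.1, 0], "turn": [0.005, 0, 0]},
  {"xyz": [-0.3, 0.2, 0], "turn": [0.005, 0, 0]},
  {"xyz": [-0.45, 0.31, 0], "turn": [0.005, 0, 0]},
  {"xyz": [-0.6, 0.41, 0], "turn": [0.005, 0, 0]},
  {"xyz": [-0.75, 0.51, 0], "turn": [0.005, 0, 0]},
  {"xyz": [-0.88, 0.6, 0.0], "turn": [0.005, 0, 0]},
  {"xyz": [-0.96, 0.68, 0.03], "turn": [0.005, 0, 0]},
  {"xyz": [-1.0, 0.76, 0.06], "turn": [0.005, 0, 0]},
  {"xyz": [-1.0, 0.82, 0.1], "turn": [0.005, 0, 0]},
  {"xyz": [-1.0, 0.82, 0.1], "turn": [0.005, 0, 0]},
])

```text
time: 20.6
ee_pos: [682.9, -34.9, 114.9]
tcp_rot: [[0.002, 1.0, 0.001], [1.0, -0.002, 0.0], [0.0, 0.001, -1.0]]
force: [-0.7, -0.4, -0.0]
opening: 60.0
```

```bash
python3 go.py 683.5,-84,90
```

```text
t 20.6 p [682.88 -34.93 114.93] F [-0.7 -0.4 -0. ] open 60.0 j [-17.6   37.59  26.08  89.69 -18.66  57.01  13.92]
turn [ 0. -0. -0.]
683.5,-84,90 [-0.2  0.   0.1]
```

carry_out([
  {"xyz": [-0.08, 0.002, 0], "turn": [0, 0, 0]},
  {"xyz": [-0.16, 0.002, 0], "turn": [0, 0, 0]},
  {"xyz": [-0.197, 0.002, 0.04], "turn": [0, 0, 0]},
  {"xyz": [-0.197, 0.002, 0.1], "turn": [0, 0, 0]},
  {"xyz": [-0.197, 0.002, 0.16], "turn": [0, 0, 0]},
  {"xyz": [-0.197, 0.002, 0.22], "turn": [0, 0, 0]},
  {"xyz": [-0.197, 0.002, 0.26], "turn": [0, 0, 0]},
  {"xyz": [-0.197, 0.002, 0.28], "turn": [0, 0, 0]},
  {"xyz": [-0.197, 0.002, 0.28], "turn": [0, 0, 0]},
  {"xyz": [-0.197, 0.002, 0.28], "turn": [0, 0, 0]},
])

```text
time: 21.85
ee_pos: [683.8, -84.3, 45.5]
tcp_rot: [[0.002, 1.0, 0.002], [1.0, -0.002, 0.0], [0.0, 0.002, -1.0]]
force: [-0.2, -0.1, -0.4]
opening: 60.0
```

```bash
python3 wr.py w9 683.5,-84,43; python3 go.py 683.5,-84,15 
python3 -c "
import cv2;i=cv2.imread('pics/w9.png')[140:360,140:420];j=cv2.imread('pics/w8.png')[:,:280]
import numpy as np
cv2.imwrite('pics/w9c.png',np.hstack([cv2.resize(i,(534,420)),j[:, :266]]))"
```

```text
683.5,-84,43 [278.7  256.75]
t 21.9 p [683.83 -84.26  45.56] F [-0.19 -0.06  0.22] open 60.0 j [-12.12  42.3   24.02  91.75 -20.88  50.3   19.68]
turn [ 0. -0. -0.]
683.5,-84,15 [ 0.   -0.    0.12]
```

View pics/w9c.png

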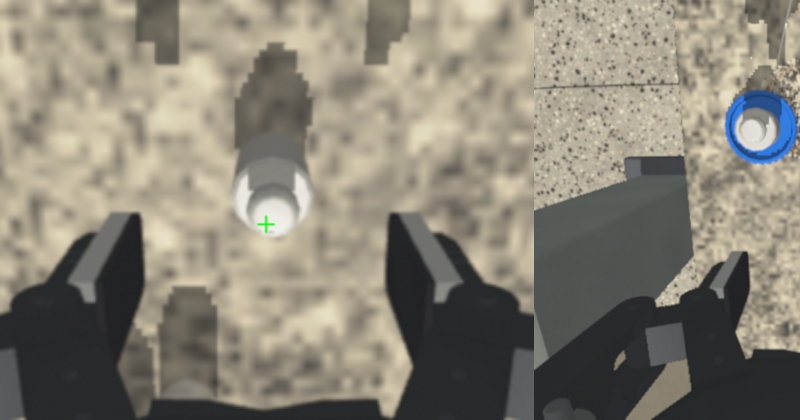

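carry_out([
  {"xyz": [0.013, 0.003, 0.02], "turn": [0, 0, 0]},
  {"xyz": [0.013, 0.003, 0.05], "turn": [0, 0, 0]},
  {"xyz": [0.013, 0.003, 0.08], "turn": [0, 0, 0]},
  {"xyz": [0.013, 0.003, 0.11], "turn": [0, 0, 0]},
  {"xyz": [0.013, 0.003, 0.135], "turn": [0, 0, 0]},
  {"xyz": [0.013, 0.003, 0.15], "turn": [0, 0, 0]},
  {"xyz": [0.013, 0.003, 0.158], "turn": [0, 0, 0]},
  {"xyz": [0.013, 0.003, 0.162], "turn": [0, 0, 0]},
  {"xyz": [0.013, 0.003, 0.162], "turn": [0, 0, 0]},
  {"xyz": [0.013, 0.003, 0.162], "turn": [0, 0, 0]},
])

```text
time: 23.15
ee_pos: [684.8, -81.0, 5.3]
tcp_rot: [[0.002, 1.0, 0.003], [1.0, -0.002, 0.0], [0.0, 0.003, -1.0]]
force: [-1.2, 0.1, -1.0]
opening: 59.9
```

carry_out([
  {"xyz": [0, 0, 0], "turn": [0, 0, 0]},
  {"xyz": [0, 0, 0], "turn": [0, 0, 0]},
  {"xyz": [0, 0, 0], "turn": [0, 0, 0]},
  {"xyz": [0, 0, 0], "turn": [0, 0, 0]},
  {"xyz": [0, 0, 0], "turn": [0, 0, 0]},
  {"xyz": [0, 0, 0], "turn": [0, 0, 0]},
  {"xyz": [0, 0, 0], "turn": [0, 0, 0]},
  {"xyz": [0, 0, 0], "turn": [0, 0, 0]},
  {"xyz": [0, 0, 0], "turn": [0, 0, 0]},
  {"xyz": [0, 0, -0.02], "turn": [0, 0, 0]},
], jaw=1, grip_force=40)

```text
time: 24.4
ee_pos: [684.1, -80.9, 9.7]
tcp_rot: [[0.002, 1.0, 0.001], [1.0, -0.002, 0.0], [0.0, 0.001, -1.0]]
force: [-0.3, 0.8, -1.5]
opening: 22.7
```

```bash
python3 go.py 544,88,100
```

```text
t 24.4 p [684.13 -80.89   9.67] F [-0.33  0.77 -1.46] open 22.7 j [-11.7   44.78  22.85  92.72 -22.01  46.94  20.28]
turn [ 0. -0. -0.]
544,88,100 [ 0.67 -0.56 -0.36]
```

carry_out([
  {"xyz": [0, 0, -0.08], "turn": [0, 0, 0]},
  {"xyz": [0, 0, -0.2], "turn": [0, 0, 0]},
  {"xyz": [0.06, -0.05, -0.3], "turn": [0, 0, 0]},
  {"xyz": [0.18, -0.15, -0.32], "turn": [0, 0, 0]},
  {"xyz": [0.3, -0.25, -0.32], "turn": [0, 0, 0]},
  {"xyz": [0.42, -0.35, -0.32], "turn": [0, 0, 0]},
  {"xyz": [0.54, -0.45, -0.32], "turn": [0, 0, 0]},
  {"xyz": [0.64, -0.53, -0.3], "turn": [0, 0, 0]},
  {"xyz": [0.675, -0.561, -0.26], "turn": [0, 0, 0]},
  {"xyz": [0.675, -0.561, -0.2], "turn": [0, 0, 0]},
])

```text
time: 25.65
ee_pos: [544.6, 88.4, 59.7]
tcp_rot: [[0.0, 1.0, 0.003], [1.0, -0.0, 0.001], [0.001, 0.003, -1.0]]
force: [-0.2, 0.6, -1.6]
opening: 22.1
```

```bash
python3 wr.py w10 544,88,4; python3 go.py 544,88,9.5
python3 -c "
import cv2;i=cv2.imread('pics/w10.png')[120:320,180:380];cv2.imwrite('pics/w10c.png',cv2.resize(i,None,fx=3,fy=3))"
```

```text
544,88,4 [277.9  225.51]
t 25.7 p [543.83  87.32  57.6 ] F [-0.82 -0.06 -2.17] open 21.9 j [-32.52  31.14  24.92 112.27 -19.46  40.66   4.07]
turn [ 0.  0. -0.]
544,88,9.5 [0.   0.   0.19]
```

View pics/w10c.png

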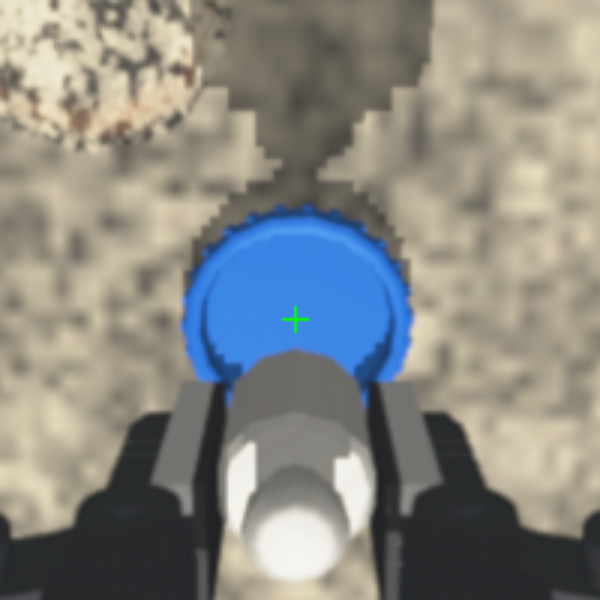

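carry_out([
  {"xyz": [0, 0, 0.05], "turn": [0, 0, 0]},
  {"xyz": [0, 0, 0.1], "turn": [0, 0, 0]},
  {"xyz": [0, 0, 0.14], "turn": [0, 0, 0]},
  {"xyz": [0, 0, 0.165], "turn": [0, 0, 0]},
  {"xyz": [0, 0, 0.175], "turn": [0, 0, 0]},
  {"xyz": [0, 0, 0.181], "turn": [0, 0, 0]},
  {"xyz": [0, 0, 0.186], "turn": [0, 0, 0]},
  {"xyz": [0, 0, 0.19], "turn": [0, 0, 0]},
  {"xyz": [0, 0, 0.193], "turn": [0, 0, 0]},
  {"xyz": [0, 0, 0.195], "turn": [0, 0, 0]},
])

```text
time: 26.95
ee_pos: [544.0, 87.3, 9.3]
tcp_rot: [[0.002, 1.0, 0.0], [1.0, -0.002, -0.0], [-0.0, 0.0, -1.0]]
force: [-2.8, -1.4, 11.2]
opening: 22.3
```

```bash
python3 go.py
```

```text
t 26.95 p [543.98  87.33   9.33] F [-2.82 -1.43 11.18] open 22.3 j [-30.34  35.33  22.07 113.74 -22.21  34.99   6.37]
turn [ 0.  0. -0.]
```

carry_out([
  {"xyz": [0, 0, 0], "turn": [0, 0, 0]},
  {"xyz": [0, 0, 0], "turn": [0, 0, 0]},
  {"xyz": [0, 0, 0], "turn": [0, 0, 0]},
  {"xyz": [0, 0, 0], "turn": [0, 0, 0]},
  {"xyz": [0, 0, -0.04], "turn": [0, 0, 0]},
  {"xyz": [0, 0, -0.12], "turn": [0, 0, 0]},
  {"xyz": [0, 0, -0.22], "turn": [0, 0, 0]},
  {"xyz": [0, 0, -0.3], "turn": [0, 0, 0]},
  {"xyz": [-0.04, 0.1, -0.3], "turn": [0, 0, 0]},
  {"xyz": [-0.08, 0.2, -0.3], "turn": [0, 0, 0]},
], jaw=-0.4)

```text
time: 28.2
ee_pos: [594.8, 67.4, 85.6]
tcp_rot: [[0.001, 1.0, 0.002], [1.0, -0.001, 0.0], [0.0, 0.002, -1.0]]
force: [-0.4, -0.6, -0.0]
opening: 59.9
```

```bash
python3 go.py 688.3,35.6,45
python3 - <<'E'
import cv2;from h import *
p=vision.camera_params('wrist');im=vision.snapshot('wrist');cv2.imwrite('pics/w11.png',im)
# d's knob top disc: bright low-saturation blob near its expected pixel
u=proj(p,[688.3,35.6,36])[0];v=proj(p,[544,88,47])[0];print('d expected',u,'c knob expected',v)
g=im.astype(int);m=((g.min(2)>195)&(np.ptp(g,axis=2)<25)).astype('uint8')
n,_,st,c=cv2.connectedComponentsWithStats(m)
for i in range(1,n):
    if st[i,4]>25: print(c[i],st[i])
E
```

```text
t 28.2 p [594.77  67.43  85.62] F [-0.35 -0.62 -0.02] open 59.9 j [-29.47  32.54  26.06 104.33 -18.75  47.31   5.82]
turn [ 0. -0. -0.]
688.3,35.6,45 [-0.13  0.37  0.16]
d expected [415.34 271.34] c knob expected [194.67 201.17]
[158.7   24.13] [ 128    0   58   54 1378]
[218.67  20.85] [207   4  22  30 338]
[200.53 204.92] [186 190  30  26 392]
[406.85 263.13] [404 256   7  14  55]
[420.28 267.97] [415 264  11   9  76]
```

carry_out([
  {"xyz": [-0.03, 0.1, 0], "turn": [0, 0, 0]},
  {"xyz": [-0.07, 0.2, 0], "turn": [0, 0, 0]},
  {"xyz": [-0.1, 0.3, 0.0], "turn": [0, 0, 0]},
  {"xyz": [-0.127, 0.374, 0.04], "turn": [0, 0, 0]},
  {"xyz": [-0.127, 0.374, 0.08], "turn": [0, 0, 0]},
  {"xyz": [-0.127, 0.374, 0.12], "turn": [0, 0, 0]},
  {"xyz": [-0.127, 0.374, 0.15], "turn": [0, 0, 0]},
  {"xyz": [-0.127, 0.374, 0.16], "turn": [0, 0, 0]},
  {"xyz": [-0.127, 0.374, 0.16], "turn": [0, 0, 0]},
  {"xyz": [-0.127, 0.374, 0.16], "turn": [0, 0, 0]},
])

```text
time: 29.5
ee_pos: [692.0, 33.2, 46.8]
tcp_rot: [[0.003, 1.0, 0.006], [1.0, -0.003, -0.001], [-0.001, 0.006, -1.0]]
force: [-0.6, -0.1, -0.4]
opening: 59.7
```

```bash
python3 go.py 688.3,35.6,3
python3 - <<'E'
import cv2;from h import *
p=vision.camera_params('wrist');im=vision.snapshot('wrist');cv2.imwrite('pics/w12.png',im)
u=proj(p,[688.3,35.6,36])[0];print('d expected',u)
g=im.astype(int);m=((g.min(2)>195)&(np.ptp(g,axis=2)<25)).astype('uint8')
n,_,st,c=cv2.connectedComponentsWithStats(m)
for i in range(1,n):
    if st[i,4]>25: print(c[i],st[i],atz(ray(p,c[i]),36))
E
```

```text
t 29.5 p [691.96  33.17  46.78] F [-0.57 -0.09 -0.4 ] open 59.7 j [-22.18  42.5   24.52  91.32 -21.17  50.52   9.98]
turn [ 0.  0. -0.]
688.3,35.6,3 [ 0.01 -0.02  0.17]
d expected [272.21 246.69]
[  7.92 162.44] [  0 143  17  33 318] [551.87  81.93  36.  ]
[267.86 232.76] [266 226   5  15  51] [686.09  43.44  36.  ]
[289.68 232.9 ] [288 227   4  14  40] [697.52  43.31  36.  ]
[278.75 242.08] [272 236  15  13 155] [691.78  38.19  36.  ]
[109.76 407.78] [100 394  15  26  87] [581.16 -77.66  36.  ]
```

carry_out([
  {"xyz": [0.019, 0, 0.02], "turn": [0, 0, 0]},
  {"xyz": [0.019, 0, 0.05], "turn": [0, 0, 0]},
  {"xyz": [0.019, 0, 0.08], "turn": [0, 0, 0]},
  {"xyz": [0.019, 0, 0.11], "turn": [0, 0, 0]},
  {"xyz": [0.019, 0, 0.14], "turn": [0, 0, 0]},
  {"xyz": [0.019, 0, 0.16], "turn": [0, 0, 0]},
  {"xyz": [0.019, 0, 0.172], "turn": [0, 0, 0]},
  {"xyz": [0.019, 0, 0.179], "turn": [0, 0, 0]},
  {"xyz": [0.019, 0, 0.179], "turn": [0, 0, 0]},
  {"xyz": [0.019, 0, 0.179], "turn": [0, 0, 0]},
])

```text
time: 30.8
ee_pos: [692.5, 37.9, 2.3]
tcp_rot: [[0.003, 1.0, 0.006], [1.0, -0.003, -0.001], [-0.001, 0.006, -1.0]]
force: [-1.2, 0.9, -0.5]
opening: 59.8
```

carry_out([
  {"xyz": [0, 0, 0], "turn": [0, 0, 0]},
  {"xyz": [0, 0, 0], "turn": [0, 0, 0]},
  {"xyz": [0, 0, 0], "turn": [0, 0, 0]},
  {"xyz": [0, 0, 0], "turn": [0, 0, 0]},
  {"xyz": [0, 0, 0], "turn": [0, 0, 0]},
  {"xyz": [0, 0, 0], "turn": [0, 0, 0]},
  {"xyz": [0, 0, 0], "turn": [0, 0, 0]},
  {"xyz": [0, 0, 0], "turn": [0, 0, 0]},
  {"xyz": [0, 0, 0], "turn": [0, 0, 0]},
  {"xyz": [0, 0, -0.02], "turn": [0, 0, 0]},
], jaw=1, grip_force=30)

```text
time: 32.05
ee_pos: [692.0, 37.8, 6.8]
tcp_rot: [[0.003, 1.0, 0.005], [1.0, -0.003, -0.002], [-0.002, 0.005, -1.0]]
force: [0.5, 0.3, -0.5]
opening: 16.7
```

```bash
python3 go.py 455,14.5,60
```

```text
t 32.05 p [691.97  37.85   6.79] F [ 0.46  0.26 -0.46] open 16.7 j [-21.78  45.26  23.22  92.37 -22.45  46.75  10.58]
turn [ 0.  0. -0.]
455,14.5,60 [-0.1  -0.95 -0.22]
```

carry_out([
  {"xyz": [0, 0, -0.08], "turn": [0, 0, 0]},
  {"xyz": [0, 0, -0.2], "turn": [0, 0, 0]},
  {"xyz": [0, -0.05, -0.3], "turn": [0, 0, 0]},
  {"xyz": [-0.02, -0.17, -0.34], "turn": [0, 0, 0]},
  {"xyz": [-0.03, -0.31, -0.34], "turn": [0, 0, 0]},
  {"xyz": [-0.05, -0.46, -0.34], "turn": [0, 0, 0]},
  {"xyz": [-0.06, -0.61, -0.34], "turn": [0, 0, 0]},
  {"xyz": [-0.08, -0.75, -0.34], "turn": [0, 0, 0]},
  {"xyz": [-0.09, -0.87, -0.32], "turn": [0, 0, 0]},
  {"xyz": [-0.093, -0.945, -0.28], "turn": [0, 0, 0]},
])

```text
time: 33.3
ee_pos: [454.5, 15.3, 76.8]
tcp_rot: [[0.003, 1.0, 0.007], [1.0, -0.003, -0.0], [-0.0, 0.007, -1.0]]
force: [0.0, -0.6, -0.4]
opening: 16.7
```

```bash
python3 go.py 455,14.5,25
```

```text
t 33.3 p [454.54  15.29  76.78] F [ 0.03 -0.62 -0.41] open 16.7 j [-29.69  22.05  26.94 124.84 -16.68  36.09   8.89]
turn [ 0.  0. -0.]
455,14.5,25 [-0.    0.    0.21]
```

carry_out([
  {"xyz": [0, 0, 0.02], "turn": [0, 0, 0]},
  {"xyz": [0, 0, 0.05], "turn": [0, 0, 0]},
  {"xyz": [0, 0, 0.09], "turn": [0, 0, 0]},
  {"xyz": [-0.002, 0.002, 0.12], "turn": [0, 0, 0]},
  {"xyz": [-0.002, 0.002, 0.14], "turn": [0, 0, 0]},
  {"xyz": [-0.002, 0.002, 0.14], "turn": [0, 0, 0]},
  {"xyz": [-0.002, 0.002, 0.14], "turn": [0, 0, 0]},
  {"xyz": [-0.002, 0.002, 0.14], "turn": [0, 0, 0]},
  {"xyz": [-0.002, 0.002, 0.14], "turn": [0, 0, 0]},
  {"xyz": [-0.002, 0.002, 0.14], "turn": [0, 0, 0]},
])

```text
time: 34.55
ee_pos: [455.3, 14.9, 41.9]
tcp_rot: [[0.003, 1.0, 0.007], [1.0, -0.003, -0.0], [-0.0, 0.007, -1.0]]
force: [0.3, -0.5, -0.9]
opening: 16.7
```

```bash
python3 go.py 455,14.5,6.3
python3 - <<'E'
import cv2;from h import *
p=vision.camera_params('wrist');im=vision.snapshot('wrist');cv2.imwrite('pics/w13.png',im)
for c,st in blue(im): print(c,st)
a=np.linspace(0,2*np.pi,60); r=np.c_[455+21*np.cos(a),14.5+21*np.sin(a),0*a+10]
q=proj(p,r);print('expected rim extents',q.min(0),q.max(0))
E
```

```text
t 34.55 p [455.29  14.85  41.87] F [ 0.26 -0.45 -0.91] open 16.7 j [-27.06  25.75  24.08 126.19 -19.9   31.2   11.82]
turn [ 0.  0. -0.]
455,14.5,6.3 [-0.   -0.    0.14]
(np.float64(435.5), np.float64(110.0)) [  90   93 3666]
(np.float64(278.5), np.float64(225.5)) [  70   50 2453]
expected rim extents [243.03 203.61] [313.39 269.8 ]
```

carry_out([
  {"xyz": [0.003, 0, 0.04], "turn": [0, 0, 0]},
  {"xyz": [0.003, 0, 0.08], "turn": [0, 0, 0]},
  {"xyz": [0.003, 0, 0.105], "turn": [0, 0, 0]},
  {"xyz": [0.003, 0, 0.12], "turn": [0, 0, 0]},
  {"xyz": [0.003, 0, 0.128], "turn": [0, 0, 0]},
  {"xyz": [0.003, 0, 0.133], "turn": [0, 0, 0]},
  {"xyz": [0.003, 0, 0.138], "turn": [0, 0, 0]},
  {"xyz": [0.003, 0, 0.141], "turn": [0, 0, 0]},
  {"xyz": [0.003, 0, 0.143], "turn": [0, 0, 0]},
  {"xyz": [0.003, 0, 0.144], "turn": [0, 0, 0]},
])

```text
time: 35.85
ee_pos: [455.6, 15.6, 6.2]
tcp_rot: [[0.003, 1.0, 0.007], [1.0, -0.003, -0.0], [-0.0, 0.007, -1.0]]
force: [-2.6, 0.8, 10.2]
opening: 16.6
```

```bash
python3 go.py
```

```text
t 35.85 p [455.65  15.6    6.19] F [-2.62  0.8  10.22] open 16.6 j [-24.26  29.62  20.58 127.23 -23.07  26.18  14.47]
turn [ 0.  0. -0.]
```

Contact felt; release, lift and clear the view.

carry_out([
  {"xyz": [0, 0, 0], "turn": [0, 0, 0]},
  {"xyz": [0, 0, 0], "turn": [0, 0, 0]},
  {"xyz": [0, 0, 0], "turn": [0, 0, 0]},
  {"xyz": [0, 0, 0], "turn": [0, 0, 0]},
  {"xyz": [0, 0, -0.04], "turn": [0, 0, 0]},
  {"xyz": [0, 0, -0.12], "turn": [0, 0, 0]},
  {"xyz": [0, 0, -0.25], "turn": [0, 0, 0]},
  {"xyz": [0, 0, -0.4], "turn": [0, 0, 0]},
  {"xyz": [0, 0, -0.55], "turn": [0, 0, 0]},
  {"xyz": [0, 0, -0.7], "turn": [0, 0, 0]},
], jaw=-0.5)

```text
time: 37.1
ee_pos: [454.1, 15.4, 183.0]
tcp_rot: [[0.004, 1.0, 0.007], [1.0, -0.004, 0.0], [0.0, 0.007, -1.0]]
force: [1.0, 0.6, 0.0]
opening: 64.0
```

carry_out([
  {"xyz": [-0.1, 0.05, 0], "turn": [0, 0, 0]},
  {"xyz": [-0.2, 0.1, 0], "turn": [0, 0, 0]},
  {"xyz": [-0.3, 0.1, 0], "turn": [0, 0, 0]},
  {"xyz": [-0.4, 0.1, 0], "turn": [0, 0, 0]},
  {"xyz": [-0.45, 0.1, 0], "turn": [0, 0, 0]},
  {"xyz": [-0.45, 0.1, 0], "turn": [0, 0, 0]},
  {"xyz": [-0.45, 0.1, 0], "turn": [0, 0, 0]},
  {"xyz": [-0.45, 0.1, 0], "turn": [0, 0, 0]},
  {"xyz": [-0.45, 0.1, 0], "turn": [0, 0, 0]},
  {"xyz": [-0.45, 0.1, 0], "turn": [0, 0, 0]},
])

```text
time: 38.35
ee_pos: [478.7, -96.9, 183.2]
tcp_rot: [[0.003, 1.0, 0.007], [1.0, -0.003, 0.0], [0.0, 0.007, -1.0]]
force: [-0.3, -0.0, 0.8]
opening: 64.0
```

```bash
python3 go.py
python3 - <<'E'
import cv2;from h import *
t=vision.snapshot('top');s=vision.snapshot('side');w=vision.snapshot('wrist')
R=lambda i:cv2.resize(i,(400,300),interpolation=cv2.INTER_AREA)
a=t[190:295,130:450]; b=s[150:330,150:400]
a=cv2.resize(a,(800,262)); b=cv2.resize(b,(440,317)); c=cv2.resize(w,(360,317))
cv2.imwrite('pics/fin.png',np.vstack([a,np.hstack([b,c])]))
E
```

```text
t 38.35 p [478.7  -96.9  183.16] F [-0.29 -0.03  0.83] open 64.0 j [-22.94  15.85  35.22 114.41 -11.53  52.69  18.03]
turn [ 0. -0. -0.]
```

View pics/fin.png

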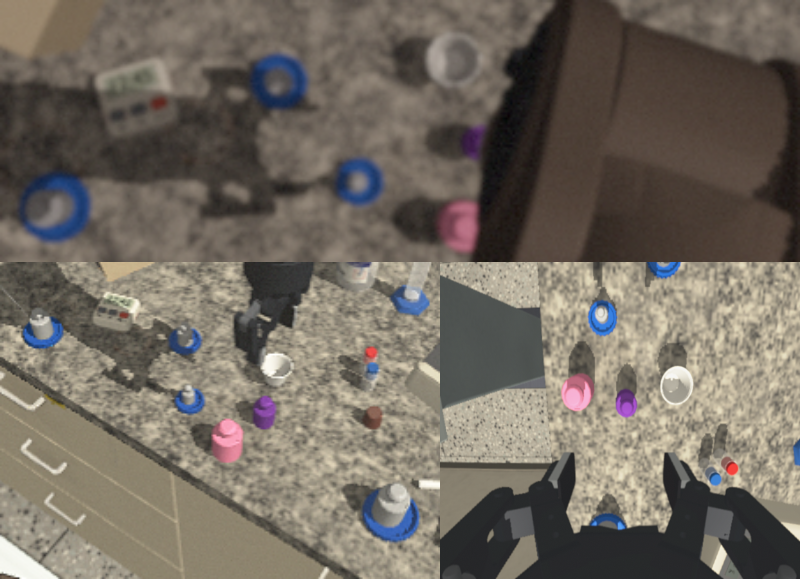

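```bash
python3 -c "
from workcell import bot; print(bot.job_done())"
```

```text
the job is handed in; nothing more can be done
None
```

All four weights are put away, each upright in its own case, in the order A, B, C, D. I handed the job in at about 38 s of the 99 s allowed.

**Setting down:** I lowered each weight until the floor contact showed as an upward force of 5–11 N on the wrist. Only then did I open the jaws.

**Last checks:** The final side picture shows all four weights standing in their wells. The top and wrist pictures agree, though the arm hid case A in the top view and the gripper mostly hid it in the wrist view. The crucible, stopper, and pink and purple look-alikes look to be where they started. The gripper was open and about 180 mm above the worktop, with under 1 N on it.

**What disagreed with the text or with earlier measurements:**
- **Fingertips:** In the wrist pictures they stood about 12 mm behind the TCP, not 19 mm ahead of it. As a result, weight_b was carried by its knob and weight_a by the top edge of its body. Both held, and I lowered the TCP for weights C and D so the pads gripped their bodies.
- **Finger opening:** It read about 1.3 mm less than the diameters of weights C and D.
- **Weights C and D:** The wrist camera put each of them 3–4 mm from where the two fixed cameras had. I followed the wrist camera.

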